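Swap the backup cartridge in the desk dock

ROBOT

A 6-joint arm with a two-finger parallel gripper is mounted at the origin on the work surface. World frame = base frame: x ahead of the robot, y to its left, z up, the work surface at z = 0. Lengths are in m, angles in rad, forces in N, time in s.
With the tool pointing down it reaches from about 0.325 to 0.875 m from the base axis. Payload 4.4 kg.
Tool frame: the origin (TCP) lies on the centre line of the jaws, within the pads' length; the fingertips stand 8 mm ahead of it and the grasp point (between the pads) lies 11 mm behind it; z points along the fingers, y is the direction in which the jaws open and shut (so a half turn about z gives the same grasp; the last joint's range is limited). The gripper opens to 85 mm and grips with 20 to 120 N. Pads are 22 mm wide; open, the fingers measure 114 mm over their backs; the gripper's body (76 mm by 85 mm) begins 54 mm behind the grasp point. The pads swing forward as they close: fully open they stand 13 mm farther back than shut.
Start: joints at [-1.383, 0.207, 1.542, -0, 1.393, -0.15], TCP at [0.191, -0.542, 0.239] pointing down, gripper open.
Joint ranges: [-2.73, 2.73], [-0.86, 2.22], [0.23, 2.46], [-1.11, 4.25], [0.08, 2.63], [-2.82, 2.82]. Speed limits (rad/s): [2.79, 2.79, 3.14, 3.14, 3.14, 3.14].

INTERFACE

Orientations are given as a rotation vector (axis times angle).
In Python, from workcell import manip, imaging gives the robot as it stands.
- The arm moves only by the tool apply_moves, never from a script. Its argument "targets" is a list of rows, each a list of 5 numbers: the shift along the tool's x, y, z in mm, then the turn about the tool's z in rad, then the closure, from 0 (fully open) to 1 (shut). A call has 1 to 10 rows; each row shifts and turns the commanded pose from where the row before left it, along the tool's axes as they then stand; what a row does not reach is not made up. A row lasts 1/10 s, in which the tool goes at most 50 mm and 8.59 degrees, less where a joint would pass 70% of its speed; a pose out of reach is approached as far as the arm can. A call is refused whole if a number of a shift passes 50 or a number of a turn 0.15, either way. A call with a gripper value outside its range is refused whole. The fingers move at their own pace and stop on an object; "squeeze" is the grip in N (left out, the last holds). Time passes only in rows, so rows that do not move let the fingers close. It gives the time, the measured TCP pose, the force and the opening at its end, in the units of the state.
- manip.read_state(): the state, without advancing time (a new reading comes with each control period).
- imaging.snapshot(name): name is "scene" or "top" or "wrist"; returns the picture (480x640x3 uint8, red, green, blue); there is no depth.
- imaging.camera_params(name): a dict with "camera_matrix" (3x3 intrinsics, pixels), "k1" (the pictures are not rectified: a ray, as slopes to the right and down, at radius r is drawn at 1 + k1 r^2 times it, then the intrinsics apply), "T" (4x4, takes a point from camera to world coordinates); the wrist camera has in their place "hand_eye" (4x4, takes a point from camera to tool coordinates, whose origin is the TCP and whose axes are the flange's). Camera axes: x right, y up, looking along -z (the intrinsics and any distortion apply to the point x, -y, -z); pixel columns grow to the right and rows downward; lengths in m; the calibration is good to about 2 mm. A picture is of the moment at which its call begins: read the wrist's pose just before it. camera_params takes no time and is no camera call.
- manip.finish_job(): hands the job in, once; it reports no verdict.
The state is a dict: "t": time; "joints": joint angles; "qvel": joint speeds; "tau": joint torques, N m; "position": TCP position; "ee_rot": TCP orientation; "contact_force": force on the tool from outside, world axes, zero at the start; "moment": the same for the moment, N m; "grip_width": opening from 0.0 (shut) to 1.0 (fully open).
Only numpy, scipy, OpenCV 4.12 (cv2) and the standard library are available. Lean on these libraries where they do the work, as an engineer would, in place of code of your own. Each camera call takes 0.05 s, during which the arm holds its last target. There are 200 camera calls.

TASK

The dock holds the full orange backup cartridge. Press the orange cartridge in to trip the catch and let it spring out, then take it out and set it down flat in the plywood tray without dropping it. Then pick up the blue cartridge and push it nose first through the flap until it is fully home and the catch holds it, let go of it, and leave the mouse, the stapler and the pen cup where they are.

Things in the scene. Friction and masses are not known exactly. Their poses are not given: they have to be found in the camera images.
- dock: Grey dock fixed to the desk: 150 mm long in x (all at x > 0 except a sill), 98 wide in y, top 58 mm high, clear window in the lid. Origin on the desk under the middle of its mouth face; x level into the slot, y across, z up. The sill, 24 mm wide, 10 mm high, runs outward to x = -60 mm and carries a cartridge's tail. At the start the orange cartridge is held in it.
- dock_mouth (a point): Middle of the slot floor at the mouth face, 10 mm above the desk, level with the sill; axes as the dock. Slot 60 mm wide with a level floor; the mouth flares from 78 mm wide at x = 0 to 60 mm at x = 15 mm and is free up to 39 mm above this point. With its nose on the carriage, a cartridge's centre is at x = 0 sprung out, 19.5 mm held, 28.5 mm at the stop.
- flap (a joint): Black dust flap 20 mm inside the mouth, hinged along its upper edge, swings inward and up (rad): 0 closed, about 1.45 when resting on a cartridge. A light spring (under 1 N at its edge) closes it; the nose of a cartridge simply pushes it open.
- carriage (a joint): Sprung carriage that the cartridge's nose pushes (m, grows inward): 0 out, 0.0195 held by the push-push catch, 0.0285 hard stop. Spring 4 N at 0, 6 N at the stop. Pressed to within 1 mm of the stop and let back, it changes: from out it comes back to 0.0195 and is held; from there it comes out to 0, carrying the cartridge out 20 mm. A shorter press changes nothing.
- carriage_face (a point): Middle of the green front face of the carriage, 16 mm above the slot floor; 75 mm inside the mouth face when out. It only pushes, it does not grip: a cartridge slides freely outward. Pressing a cartridge to the stop at under 0.05 m/s takes about 7 to 10 N, more if it is also borne down on; at the stop the force rises sharply.
- full_cart: Orange cartridge, 150 mm long. Origin under its centre; x towards its nose, y across, z up. Body (x = -30 to 75 mm) 56 mm wide, 30 mm high, rounded edges; white ribbed tail (x = -75 to -30 mm) 34 mm wide, 28 mm high, for gripping across y. 0.13 to 0.25 kg. Starts held in the dock with the last 55 mm standing out; sprung out, 75 mm.
- fresh_cart: Blue cartridge; same shape, size, axes and mass range as the orange one. Starts lying flat on the green-edged black pad, nose pointing roughly away from the robot.
- out_tray: Low open plywood tray fixed to the desk, outside 215 x 135 x 25 mm (x, y, z), walls and floor 5 mm thick. Origin under its centre on the desk.
- pad: Flat black pad with a green edge, 210 x 130 mm, 4 mm thick, fixed to the desk; origin under its centre. Pad and tray swap sides from start to start.
- mouse: Black computer mouse, 112 x 60 x 32 mm, a bystander. Origin under its centre.
- stapler: White and black stapler, 150 x 36 x 39 mm, a bystander. Origin under its centre, x along it.
- pen_cup: Grey cup with pens, 76 mm across, 135 mm high with the pens, a bystander. Origin under its centre.
Things that resemble listed ones, but are neither listed nor needed, are in the scene too. What is shaped like the fresh_cart but turquoise is not meant.

How it is judged:
On the way, in this order (a step that is already met when the one before it is completed fails the run):
1. the catch is tripped and the carriage has come out (under 4 mm) with the orange cartridge still in the mouth (nose at least 15 mm inside) (value of joint carriage below 0.004 m and x of full_cart in the frame of dock_mouth between -0.06 and 0.01 m and z of full_cart in the frame of dock_mouth below 0.02 m), for 0.05 s.
2. the orange cartridge lies flat in the tray, let go of (horizontal distance between full_cart and out_tray below 0.06 m and z of full_cart in the frame of out_tray below 0.012 m and angle between full_cart's own z axis and vertical below 0.08 rad and contact force between full_cart and the fingers below 0.1 N and linear speed of full_cart below 0.02 m/s), for 0.2 s.
At the end, for the whole second after the job is handed in: Carriage held by the catch (17 to 23.5 mm) with the blue cartridge at rest against it (centre 16 to 25 mm inside the mouth, within 5 mm of the slot's middle, under 6 mm above its floor, within 0.08 rad); the orange one rests flat in the tray (within 60 mm of its centre, tilt under 0.08 rad) (value of joint carriage between 0.017 and 0.0235 m and x of fresh_cart in the frame of dock_mouth between 0.016 and 0.025 m and y of fresh_cart in the frame of dock_mouth between -0.005 and 0.005 m and z of fresh_cart in the frame of dock_mouth below 0.006 m and angle between the x axis of fresh_cart and the x axis of dock_mouth, either way round below 0.08 rad and linear speed of each of fresh_cart, full_cart below 0.02 m/s and horizontal distance between full_cart and out_tray below 0.06 m and z of full_cart in the frame of out_tray below 0.012 m and angle between full_cart's own z axis and vertical below 0.08 rad); the robot touches nothing.
It fails at once if a cartridge is let go of in the air (underside more than 60 mm above the desk and not touched by the fingers) ((height (world z) of full_cart above 0.06 m and contact force between full_cart and the fingers below 0.05 N) or (height (world z) of fresh_cart above 0.06 m and contact force between fresh_cart and the fingers below 0.05 N)).
It fails at once if the mouse, the stapler or the pen cup is moved by more than 30 mm (distance of any of mouse, stapler, pen_cup from where it was at the start of the episode above 0.03 m).
It also fails if it takes over 67 s, if anything falls off the work surface, if the arm or the gripper's body presses on something with over 40 N, if the wrist force passes 120 N, or if a joint passes its speed limit or range.

## Working session

There is one attempt and no reset: what is moved stays moved. The work goes in short steps, Python scripts to look and compute and a tool call to move; the robot and the scene stay as the last step left them, time stands still between calls to the robot, and variables do not carry over. Pictures are saved under pics/ and viewed, about 8 in all and at most 12, crops included, and the job is handed in when it is done.

Besides the shell and the picture viewer there is one more tool, called after "Request:" by a JSON object that holds its "op" and its "data", one argument or row to a line. apply_moves: Moves the arm, as the interface text tells. Its arguments: {"type":"object","properties":{"targets":{"type":"array","items":{"type":"array","items":{"type":"number"}}},"squeeze":{"type":"number"}},"required":["targets"]}

```bash
mkdir -p pics; ls
python3 - <<'E'
from workcell import manip, imaging
import cv2, numpy as np
for n in ("scene","top"):
    im=imaging.snapshot(n); cv2.imwrite(f"pics/{n}0.png",im[:,:,::-1])
    p=imaging.camera_params(n); print(n,np.round(p["camera_matrix"],1).tolist(),p["k1"],np.round(p["T"],3).tolist())
p=imaging.camera_params("wrist");print(p)
print(manip.read_state())
E
```

```text
pics
scene [[444.2, 0.0, 318.2], [0.0, 444.2, 241.0], [0.0, 0.0, 1.0]] -0.026648476742853457 [[-0.132, -0.622, 0.772, 1.244], [0.991, -0.077, 0.108, 0.235], [-0.008, 0.779, 0.627, 0.671], [0.0, 0.0, 0.0, 1.0]]
top [[621.2, 0.0, 326.2], [0.0, 621.2, 246.6], [0.0, 0.0, 1.0]] -0.016038553699284724 [[-0.003, 0.995, -0.095, 0.355], [-1.0, -0.002, 0.005, 0.128], [0.005, 0.095, 0.995, 1.453], [0.0, 0.0, 0.0, 1.0]]
{'camera_matrix': array([[392.30454184,   0.        , 313.4713197 ],
       [  0.        , 392.30454184, 236.70475135],
       [  0.        ,   0.        ,   1.        ]]), 'k1': -0.08187804630154473, 'hand_eye': array([[ 8.09914529e-05,  9.61032539e-01,  2.76435259e-01,
         6.91563686e-02],
       [ 9.99999757e-01,  1.13491767e-04, -6.87541505e-04,
         9.83875399e-04],
       [-6.92122884e-04,  2.76435248e-01, -9.61032296e-01,
        -1.34698202e-01],
       [ 0.00000000e+00,  0.00000000e+00,  0.00000000e+00,
         1.00000000e+00]])}
{'t': 0.1, 'joints': array([-1.38250258e+00,  2.07371439e-01,  1.54282706e+00, -1.63777164e-05,
        1.39352358e+00, -1.50509481e-01]), 'qvel': array([ 0.00019615, -0.00154066, -0.00161135,  0.00166019, -0.00045298,
        0.00070294]), 'tau': array([-6.36159166e-04, -3.84097588e+01, -2.92548949e+01, -1.87742203e-04,
        4.98203997e-03,  1.15351730e-05]), 'position': array([ 0.19095666, -0.54164337,  0.23821349]), 'ee_rot': array([-3.09452431e+00, -5.29294748e-01,  8.84420103e-05]), 'contact_force': array([-0.36250927,  0.59605832, -0.11023128]), 'moment': array([ 0.01400572, -0.01934831,  0.00858857]), 'grip_width': 1.0002950126464507}
```

View pics/top0.png

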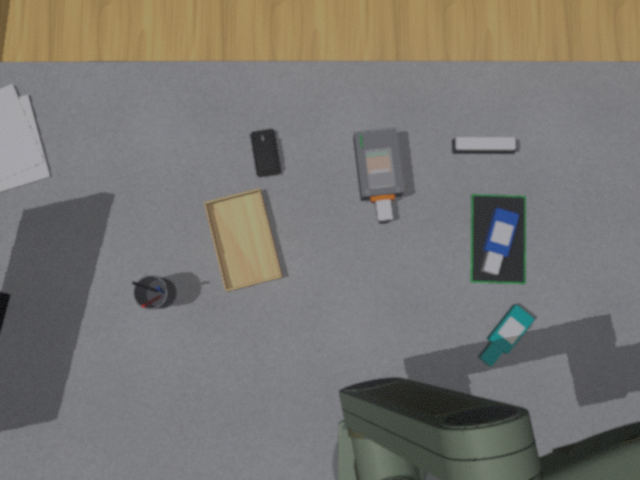

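View pics/scene0.png

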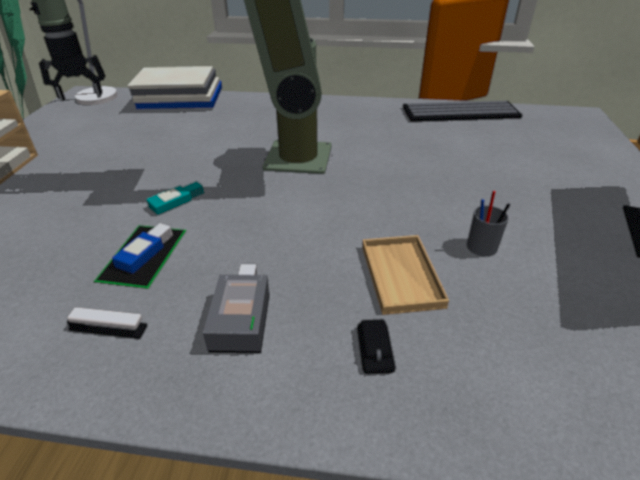

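Top view: the dock is at about (380,165), mouth facing the robot, with the orange/white tail at (384,208). The tray is at (244,240) and the pad at (498,240). There are two blue-like cartridges: the blue one on the pad (500,238), and a turquoise one on the bare desk (508,335). The blue one on the green-edged pad fits the description. I'll measure it and confirm in a crop.

```bash
cat > h.py <<'E'
from workcell import manip, imaging
import cv2, numpy as np
from scipy.spatial.transform import Rotation as R
def cam(n):
    p=imaging.camera_params(n)
    if n=="wrist":
        s=manip.read_state(); T=np.eye(4); T[:3,:3]=R.from_rotvec(s["ee_rot"]).as_matrix(); T[:3,3]=s["position"]
        p["T"]=T@p["hand_eye"]
    return p
def snap(n,f=None):
    p=cam(n); im=imaging.snapshot(n)
    if f: cv2.imwrite("pics/"+f,im[:,:,::-1])
    return p,im
def cast(p,uv,z):
    uv=np.asarray(uv,float).reshape(-1,1,2)
    d=cv2.undistortPoints(uv,p["camera_matrix"],np.array([p["k1"],0,0,0,0.]))[:,0] # same forward model k1
    r=np.c_[d[:,0],-d[:,1],-np.ones(len(d))]@p["T"][:3,:3].T
    o=p["T"][:3,3]; return o+r*((z-o[2])/r[:,2])[:,None]
def proj(p,X):
    X=(np.atleast_2d(X)-p["T"][:3,3])@p["T"][:3,:3]
    d=np.c_[X[:,0]/-X[:,2],-X[:,1]/-X[:,2]]; d=d*(1+p["k1"]*(d**2).sum(1))[:,None]
    K=p["camera_matrix"]; return d*[K[0,0],K[1,1]]+K[:2,2]
def blob(im,lo,hi,roi=None):
    h=cv2.cvtColor(im,cv2.COLOR_RGB2HSV); m=cv2.inRange(h,np.array(lo),np.array(hi))
    if roi: k=np.zeros_like(m); x0,y0,x1,y1=roi; k[y0:y1,x0:x1]=1; m*=k
    c,_=cv2.findContours(m,cv2.RETR_EXTERNAL,cv2.CHAIN_APPROX_NONE)
    return m,max(c,key=cv2.contourArea) if c else None
def rect(p,c,z):
    P=cast(p,c[:,0].astype(float),z); r=cv2.minAreaRect((P[:,:2]*1000).astype(np.float32))
    return np.round(r[0],1),np.round(r[1],1),round(r[2],1)
E
python3 - <<'E'
from h import *
p,im=snap("top")
cr=lambda x0,y0,x1,y1,f:cv2.resize(im[y0:y1,x0:x1,::-1],None,fx=f,fy=f,interpolation=cv2.INTER_CUBIC)
a=cr(345,120,415,230,5); b=cr(465,190,545,370,3)
H=max(a.shape[0],b.shape[0]); pad=lambda q:np.pad(q,((0,H-q.shape[0]),(0,0),(0,0)))
cv2.imwrite("pics/crop1.png",np.hstack([pad(a),pad(b)]))
m,c=blob(im,(110,120,60),(130,255,255),(465,190,530,290)); print("blue body",cv2.boundingRect(c),rect(p,c,.034))
m,c=blob(im,(0,0,150),(180,70,255),(480,245,510,280)); print("blue tail",cv2.boundingRect(c),rect(p,c,.032))
m,c=blob(im,(0,0,150),(180,70,255),(370,196,400,230)); print("orange tail",cv2.boundingRect(c),rect(p,c,.038))
m,c=blob(im,(0,120,80),(15,255,255),(365,185,405,206)); print("orange body",cv2.boundingRect(c),rect(p,c,.04))
m,c=blob(im,(12,60,90),(30,255,255),(195,180,290,300)); print("tray",cv2.boundingRect(c),rect(p,c,.025))
E
```

```text
blue body (484, 208, 36, 49) (array([ 524.6, -282.9]), array([ 60.1, 106. ]), 73.0)
blue tail (485, 252, 17, 21) (array([ 454.1, -262.4]), array([30.2, 45.2]), 72.5)
orange tail (376, 199, 16, 21) (array([576.4, -11.8]), array([45.2, 30.9]), 6.3)
orange body (370, 194, 25, 8) (array([603.4,  -8.3]), array([12.7, 56.4]), 6.0)
tray (205, 189, 77, 102) (array([509. , 313.7]), array([214.1, 134.8]), 14.2)
```

View pics/crop1.png

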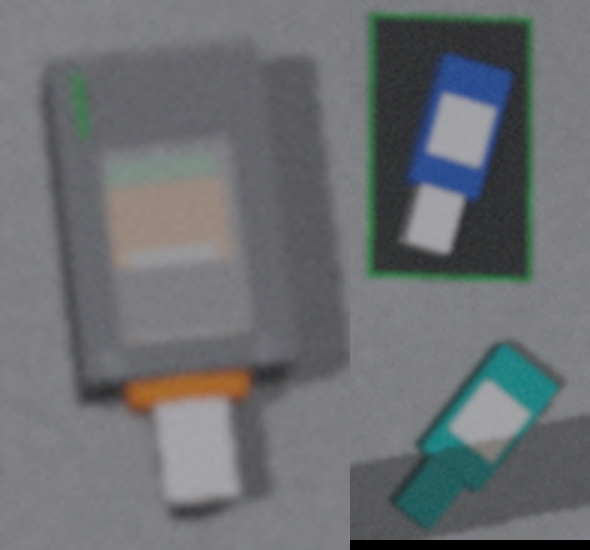

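The crop confirms it: the blue cartridge with the white tail lies on the green-edged pad, and the other one is turquoise. The yaw angles are about +0.108 rad for the dock and −0.29 rad for the blue cartridge. Moving above the orange tail.

Request:
{"op": "apply_moves", "data": {
  "targets": [
    [38.5, -26.5, 0, 0, 0],
    [38.5, -26.5, 0, 0, 0],
    [38.5, -26.5, 0, 0, 0],
    [38.5, -26.5, 0, 0, 0],
    [38.5, -26.5, 0, 0, 0],
    [38.5, -26.5, 0, 0, 0],
    [38.5, -26.5, 0, 0, 0],
    [38.5, -26.5, 0, 0, 0],
    [38.5, -26.5, 0, 0, 0],
    [38.5, -26.5, 0, 0, 0]
  ],
  "squeeze": 40
}}

```text
t: 1.15
position: [0.4668, -0.1626, 0.2392]
ee_rot: [3.097, 0.53, -0.0]
contact_force: [0.8, 0.1, -0.1]
grip_width: 1.0
```

```bash
cat > go.py <<'E'
import sys
from h import *
def go(x,y,z,yaw):
    s=manip.read_state(); M=R.from_rotvec(s["ee_rot"]).as_matrix(); y0=np.arctan2(M[1,0],M[0,0])
    d=M.T@(np.array([x,y,z])-s["position"])*1000
    print("t",round(s["t"],2),"pos",np.round(s["position"],4),"yaw",round(y0,4),"tilt",np.round(M[:,2],3),"F",np.round(s["contact_force"],1),"w",round(s["grip_width"],3))
    print("shift mm",np.round(d,1),"turn",round(y0-yaw,4),"norm",round(np.linalg.norm(d),1))
if __name__=="__main__": go(*map(float,sys.argv[1:]))
E
python3 go.py .576 -.012 .16 .108
```

```text
t 1.15 pos [ 0.4668 -0.1626  0.2392] yaw 0.3387 tilt [-0. -0. -1.] F [ 0.8  0.1 -0.1] w 1.0
shift mm [ 153.1 -105.8   79.1] turn 0.2307 norm 202.2
```

Request:
{"op": "apply_moves", "data": {
  "targets": [
    [38, -26, 10, 0, 0],
    [38, -26, 10, 0, 0],
    [38, -26, 10, 0, 0],
    [36, -23, 10, 0, 0],
    [0, 0, 20, 0.13, 0],
    [0, 0, 20, 0.1, 0],
    [0, 0, 0, 0, 0],
    [0, 0, 0, 0, 0]
  ]
}}

```text
t: 1.95
position: [0.5736, -0.0193, 0.1589]
ee_rot: [-3.136, -0.174, 0.002]
contact_force: [0.0, -0.7, 0.4]
grip_width: 1.001
```

```bash
python3 go.py .576 -.012 .16 .108
python3 - <<'E'
from h import *
p,im=snap("wrist","w1.png")
for z,n in ((.038,"tail"),): 
    m,c=blob(im,(0,0,140),(180,50,255),(150,100,500,479)); print(n,cv2.boundingRect(c),rect(p,c,z))
m,c=blob(im,(5,120,80),(18,255,255)); print("orange",cv2.boundingRect(c),rect(p,c,.04))
E
```

```text
t 1.95 pos [ 0.5736 -0.0193  0.1589] yaw 0.1108 tilt [-0.002  0.    -1.   ] F [ 0.  -0.7  0.4] w 1.001
shift mm [ 3.2 -7.  -1.1] turn 0.0028 norm 7.7
tail (150, 100, 350, 333) (array([532.3, -34.6]), array([256.2, 258.8]), 6.6)
orange (261, 180, 85, 12) (array([603.7, -10.4]), array([ 7.2, 54.6]), 6.3)
```

View pics/w1.png

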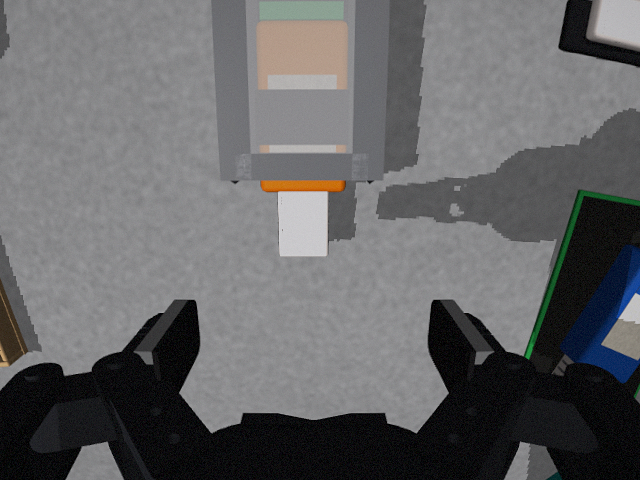

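The wrist view shows the white tail at columns 279–328, rows 191–256, just under the dock face. The open fingers straddle the column about 314.

```bash
python3 - <<'E'
from h import *
p=cam("wrist"); im=cv2.imread("pics/w1.png")[:,:,::-1].copy()
m,c=blob(im,(0,0,195),(180,40,255),(260,188,350,275)); print("tail",cv2.boundingRect(c),rect(p,c,.038))
P=cast(p,[[303.5,256],[303.5,192],[303,180],[220,180],[385,180]],.038)
print(np.round(P*1000,1))
print(np.round(cast(p,[[220,180],[385,180],[213,0],[391,0]],.058)*1000,1))
E
python3 go.py .576 -.012 .16 .108
```

```text
tail (278, 192, 49, 64) (array([578.2, -13. ]), array([43.9, 32.3]), 6.5)
[[555.7 -16.1  38. ]
 [600.  -11.5  38. ]
 [607.9 -10.4  38. ]
 [602.1  43.9  38. ]
 [613.9 -63.9  38. ]]
[[605.3  39.5  58. ]
 [616.2 -59.9  58. ]
 [705.2  49.4  58. ]
 [715.7 -48.4  58. ]]
t 2.0 pos [ 0.5744 -0.0196  0.16  ] yaw 0.1102 tilt [ 0.001 -0.    -1.   ] F [0.  0.5 0.6] w 1.002
shift mm [ 2.5 -7.4 -0. ] turn 0.0022 norm 7.8
```

Request:
{"op": "apply_moves", "data": {
  "targets": [
    [1, -6.5, 10, 0, 0],
    [0, 0, 30, 0, 0],
    [0, 0, 40, 0, 0],
    [0, 0, 35, 0, 0],
    [0, 0, 20, 0, 0],
    [0, 0, 7, 0, 0],
    [0, 0, 0, 0, 0],
    [0, 0, 0, 0, 0]
  ]
}}

```text
t: 2.8
position: [0.5758, -0.013, 0.0188]
ee_rot: [3.136, 0.171, 0.005]
contact_force: [0.1, -0.4, -0.5]
grip_width: 1.002
```

```bash
python3 go.py .5745 -.0129 .018 .110
```

```text
t 2.8 pos [ 0.5758 -0.013   0.0188] yaw 0.1089 tilt [ 0.003 -0.    -1.   ] F [ 0.1 -0.4 -0.5] w 1.002
shift mm [-1.3 -0.2  0.8] turn -0.0011 norm 1.5
```

Now close on the tail.

Request:
{"op": "apply_moves", "data": {
  "targets": [
    [0, 0, 0.5, 0, 0.4],
    [0, 0, 0, 0, 0.7],
    [0, 0, 0, 0, 1],
    [0, 0, 0, 0, 1],
    [0, 0, 0, 0, 1],
    [0, 0, 0, 0, 1],
    [0, 0, 0, 0, 1],
    [0, 0, 0, 0, 1]
  ],
  "squeeze": 40
}}

```text
t: 3.6
position: [0.5748, -0.0127, 0.0177]
ee_rot: [3.137, 0.171, 0.001]
contact_force: [-1.4, 0.5, 6.0]
grip_width: 0.39
```

```bash
python3 go.py .5745 -.0129 .018 .110
```

```text
t 3.6 pos [ 0.5748 -0.0127  0.0177] yaw 0.109 tilt [ 0.001 -0.    -1.   ] F [-1.4  0.5  6. ] w 0.39
shift mm [-0.3  0.2 -0.3] turn -0.001 norm 0.5
```

Request:
{"op": "apply_moves", "data": {
  "targets": [
    [0, 0, -0.5, 0, 1],
    [3, 0, 0, 0, 1],
    [3, 0, 0, 0, 1],
    [2, 0, 0, 0, 1],
    [1, 0, 0, 0, 1],
    [0, 0, 0, 0, 1]
  ]
}}

```text
t: 4.2
position: [0.5779, -0.0118, 0.0175]
ee_rot: [-3.136, -0.172, 0.02]
contact_force: [-16.5, -1.7, 19.6]
grip_width: 0.391
```

```bash
python3 go.py .5745 -.0129 .018 .110
```

```text
t 4.2 pos [ 0.5779 -0.0118  0.0175] yaw 0.1097 tilt [-0.013 -0.    -1.   ] F [-16.5  -1.7  19.6] w 0.391
shift mm [-3.5  0.7 -0.4] turn -0.0003 norm 3.6
```

Request:
{"op": "apply_moves", "data": {
  "targets": [
    [0, 0, -1, 0, 1],
    [0, 0, 0, 0, 1],
    [0, 0, 0, 0, 1]
  ]
}}

```text
t: 4.5
position: [0.5786, -0.0117, 0.0175]
ee_rot: [-3.136, -0.172, 0.017]
contact_force: [-11.3, -0.8, 10.3]
grip_width: 0.391
```

```bash
python3 go.py .5745 -.0129 .018 .110; python3 -c "
from h import *
print(manip.read_state()['moment']);snap('wrist','w2.png')"
```

```text
t 4.5 pos [ 0.5786 -0.0117  0.0175] yaw 0.1093 tilt [-0.011  0.    -1.   ] F [-11.3  -0.8  10.3] w 0.391
shift mm [-4.2  0.8 -0.4] turn -0.0007 norm 4.3
[-0.17702743  1.49630676  0.08700232]
```

View pics/w2.png

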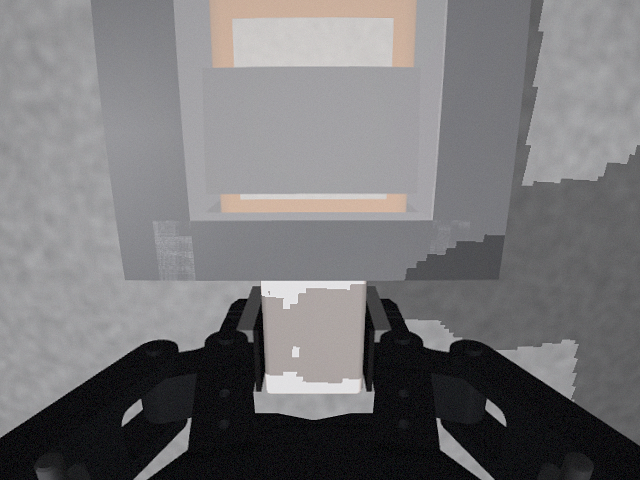

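The orange body is no longer visible outside the mouth. The tail end is at row about 393. I'll check whether the cartridge has moved in.

Run:
```python
from h import *
p=cam("wrist")
print(np.round(cast(p,[[315,393]],.038)*1000,1), np.round(cast(p,[[125,280],[502,280],[313,280]],.058)*1000,1))
```

```text
[[559.  -15.6  38. ]] [[604.1  39.7  58. ]
 [614.9 -58.8  58. ]
 [609.8  -9.4  58. ]]
```

Request:
{"op": "apply_moves", "data": {
  "targets": [
    [0, 0, -1, 0, 1],
    [1, 0, 0, 0, 1],
    [1, 0, 0, 0, 1],
    [0, 0, 0, 0, 1]
  ]
}}

```text
t: 4.95
position: [0.5803, -0.0114, 0.0176]
ee_rot: [-3.136, -0.171, 0.018]
contact_force: [-9.1, -1.4, 5.2]
grip_width: 0.396
```

```bash
python3 go.py .5745 -.0129 .018 .110
```

```text
t 4.95 pos [ 0.5803 -0.0114  0.0176] yaw 0.1093 tilt [-0.011  0.    -1.   ] F [-9.1 -1.4  5.2] w 0.396
shift mm [-5.9  0.8 -0.4] turn -0.0007 norm 6.0
```

Request:
{"op": "apply_moves", "data": {
  "targets": [
    [0, 0, -0.5, 0, 1],
    [1, 0, 0, 0, 1],
    [1, 0, 0, 0, 1],
    [1, 0, 0, 0, 1],
    [0, 0, 0, 0, 1]
  ]
}}

```text
t: 5.45
position: [0.5832, -0.011, 0.0176]
ee_rot: [-3.136, -0.171, 0.018]
contact_force: [-9.7, -0.8, 2.8]
grip_width: 0.395
```

```bash
python3 go.py .5745 -.0129 .018 .110
```

```text
t 5.45 pos [ 0.5832 -0.011   0.0176] yaw 0.1091 tilt [-0.011  0.    -1.   ] F [-9.7 -0.8  2.8] w 0.395
shift mm [-8.8  0.9 -0.3] turn -0.0009 norm 8.9
```

Request:
{"op": "apply_moves", "data": {
  "targets": [
    [1, 0, 0, 0, 1],
    [1, 0, 0, 0, 1],
    [0, 0, 0, 0, 1]
  ]
}}

```text
t: 5.75
position: [0.5841, -0.0109, 0.0176]
ee_rot: [-3.136, -0.171, 0.021]
contact_force: [-11.8, -1.2, 4.9]
grip_width: 0.393
```

```bash
python3 go.py .5745 -.0129 .018 .110
```

```text
t 5.75 pos [ 0.5841 -0.0109  0.0176] yaw 0.1092 tilt [-0.014  0.    -1.   ] F [-11.8  -1.2   4.9] w 0.393
shift mm [-9.8  0.9 -0.3] turn -0.0008 norm 9.8
```

At the stop: 9.3 mm travelled and the force is rising. Letting it back slowly.

Request:
{"op": "apply_moves", "data": {
  "targets": [
    [-4, 0, 0, 0, 1],
    [-4, 0, 0, 0, 1],
    [-4, 0, 0, 0, 1],
    [-4, 0, 0, 0, 1],
    [-4, 0, 0, 0, 1],
    [-4, 0, 0, 0, 1],
    [-4, 0, 0, 0, 1],
    [-4, 0, 0, 0, 1],
    [-4, 0, 0, 0, 1],
    [0, 0, 0, 0, 1]
  ]
}}

```text
t: 6.75
position: [0.5551, -0.0151, 0.0203]
ee_rot: [3.137, 0.17, 0.003]
contact_force: [-0.7, -0.1, -4.3]
grip_width: 0.392
```

```bash
python3 go.py .5745 -.0129 .018 .110;  python3 -c "
from h import *
p,im=snap('wrist','w3.png')
p,im=snap('top'); cv2.imwrite('pics/dk.png',np.vstack([cv2.resize(im[120:235,340:425,::-1],None,fx=4,fy=4)]))"
```

```text
t 6.75 pos [ 0.5551 -0.0151  0.0203] yaw 0.1084 tilt [ 0.002 -0.    -1.   ] F [-0.7 -0.1 -4.3] w 0.392
shift mm [19.5 -0.1  2.4] turn -0.0016 norm 19.7
```

View pics/w3.png

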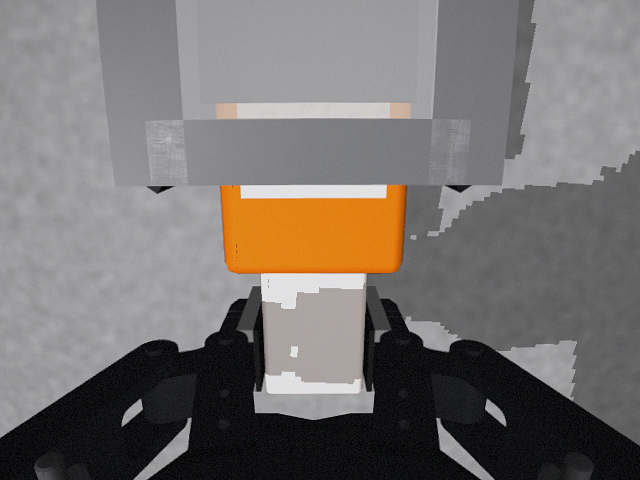

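The wrist view shows 30 mm of orange body outside the mouth, with the tail held. I'll check the carriage's green edge through the lid window in the top view.

```bash
python3 -c "
from h import *
a=cv2.imread('pics/top0.png')[120:235,340:425]; b=cv2.imread('pics/dk.png'); p,im=snap('scene'); s0=cv2.imread('pics/scene0.png')[260:350,195:285]
f=lambda q:cv2.resize(q,(340,460),interpolation=cv2.INTER_CUBIC)[:, :]
g=lambda q:cv2.resize(q,(400,400),interpolation=cv2.INTER_CUBIC)
r1=np.hstack([cv2.resize(f(a),(200,270)),cv2.resize(f(b),(200,270))]); r2=np.hstack([cv2.resize(s0,(270,270)),cv2.resize(im[260:350,195:285,::-1],(270,270))])
o=np.zeros((540,540,3),np.uint8); o[:270,:400]=r1; o[270:]=r2; cv2.imwrite('pics/cmp.png',o)"
```

```text
(no output)
```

View pics/cmp.png

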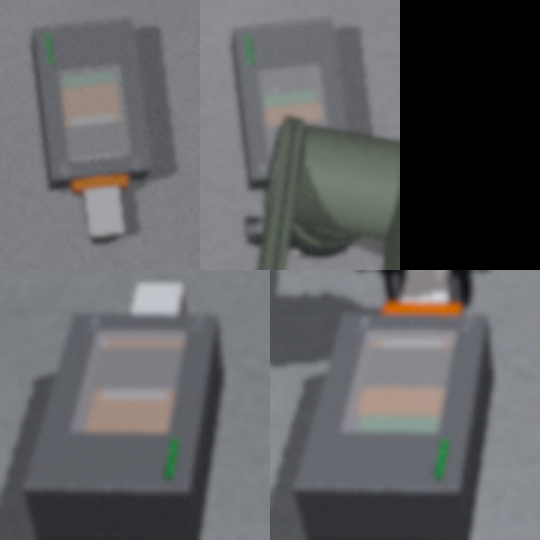

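The window's green carriage edge has moved out with the cartridge, so the catch is tripped. Pulling it out with a firmer grip.

Request:
{"op": "apply_moves", "data": {
  "targets": [
    [0, 0, 0, 0, 1],
    [-8, 0, 0, 0, 1],
    [-14, 0, 0, 0, 1],
    [-18, 0, 0, 0, 1],
    [-18, 0, 0, 0, 1],
    [-18, 0, 0, 0, 1],
    [-14, 0, 0, 0, 1],
    [-10, 0, 0, 0, 1],
    [0, 0, -5, 0, 1],
    [0, 0, -5, 0, 1]
  ],
  "squeeze": 90
}}

```text
t: 7.9
position: [0.4559, -0.026, 0.0306]
ee_rot: [3.137, 0.17, 0.003]
contact_force: [0.7, 0.2, -1.8]
grip_width: 0.381
```

Request:
{"op": "apply_moves", "data": {
  "targets": [
    [0, 0, -10, 0, 1],
    [0, 0, -15, 0, 1],
    [0, 0, -15, 0, 1],
    [0, 0, -10, 0, 1],
    [0, 0, 0, 0, 1],
    [0, 0, 0, 0, 1]
  ]
}}

```text
t: 8.5
position: [0.4554, -0.0258, 0.0801]
ee_rot: [3.137, 0.171, 0.001]
contact_force: [-0.5, -0.8, -2.1]
grip_width: 0.379
```

```bash
python3 - <<'E'
import numpy as np
from go import go
yaw=np.radians(14.2); c=np.array([.509,.3137])-.0544*np.array([np.cos(yaw),np.sin(yaw)]); print(c)
go(c[0],c[1],.09,yaw)
E
python3 -c "
from h import *
p,im=snap('wrist','w4.png')"
```

```text
[0.45626217 0.30035528]
t 8.5 pos [ 0.4554 -0.0258  0.0801] yaw 0.1089 tilt [ 0.001 -0.    -1.   ] F [-0.5 -0.8 -2.1] w 0.379
shift mm [  36.3 -324.1  -10. ] turn -0.1389 norm 326.3
```

View pics/w4.png

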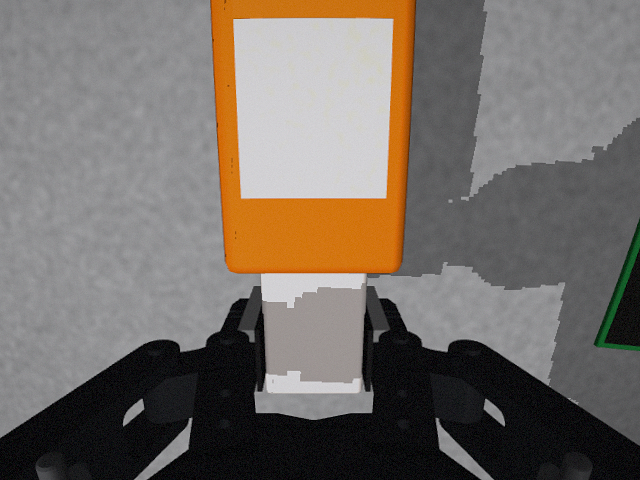

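The hold is steady: the rows are unchanged and there is no tilt. Carrying it to the tray.

Request:
{"op": "apply_moves", "data": {
  "targets": [
    [2, -15, -2, 0, 1],
    [4, -30, -3, 0, 1],
    [4, -38, -3, 0, 1],
    [5, -42, -2, 0, 1],
    [5, -44, 0, 0, 1],
    [5, -44, 0, 0, 1],
    [4, -42, 0, 0, 1],
    [4, -36, 0, 0, 1],
    [3, -22, 0, 0, 1],
    [0, -11, 0, 0, 1]
  ]
}}

```text
t: 9.55
position: [0.4548, 0.302, 0.0887]
ee_rot: [3.137, 0.175, -0.002]
contact_force: [0.3, -0.0, -0.9]
grip_width: 0.385
```

Request:
{"op": "apply_moves", "data": {
  "targets": [
    [0, 0, 0, -0.07, 1],
    [0, 0, 0, -0.07, 1],
    [0, 0, 0, 0, 1],
    [0, 0, 0, 0, 1]
  ]
}}

```text
t: 9.95
position: [0.4553, 0.2994, 0.0892]
ee_rot: [3.117, 0.386, -0.002]
contact_force: [-0.0, -0.1, -1.0]
grip_width: 0.38
```

```bash
python3 go.py .4563 .3004 .013 .2478
```

```text
t 9.95 pos [0.4553 0.2994 0.0892] yaw 0.2466 tilt [-0.001 -0.001 -1.   ] F [-0.  -0.1 -1. ] w 0.38
shift mm [ 1.3 -0.7 76.2] turn -0.0012 norm 76.2
```

Request:
{"op": "apply_moves", "data": {
  "targets": [
    [1, 0, 15, 0, 1],
    [0, 0, 20, 0, 1],
    [0, 0, 18, 0, 1],
    [0, 0, 12, 0, 1],
    [0, 0, 6, 0, 1],
    [0, 0, 3, 0, 1],
    [0, 0, 0, 0, 1],
    [0, 0, 0, 0, 1]
  ]
}}

```text
t: 10.75
position: [0.4573, 0.3008, 0.0165]
ee_rot: [-3.117, -0.39, -0.002]
contact_force: [0.7, 0.7, -2.1]
grip_width: 0.381
```

```bash
python3 go.py .4563 .3004 .013 .2478
```

```text
t 10.75 pos [0.4573 0.3008 0.0165] yaw 0.2487 tilt [ 0.001  0.001 -1.   ] F [ 0.7  0.7 -2.1] w 0.381
shift mm [-1.1  0.1  3.5] turn 0.0009 norm 3.7
```

Request:
{"op": "apply_moves", "data": {
  "targets": [
    [0, 0, 1.5, 0, 1],
    [0, 0, 1, 0, 1],
    [0, 0, 0.5, 0, 1],
    [0, 0, 0, 0, 1],
    [0, 0, 0, 0, 1]
  ]
}}

```text
t: 11.25
position: [0.4566, 0.3005, 0.0128]
ee_rot: [-3.117, -0.39, -0.0]
contact_force: [-0.7, 0.0, -1.9]
grip_width: 0.384
```

Request:
{"op": "apply_moves", "data": {
  "targets": [
    [0, 0, 0.7, 0, 1],
    [0, 0, 0.5, 0, 1],
    [0, 0, 0, 0, 1],
    [0, 0, 0, 0, 1]
  ]
}}

```text
t: 11.65
position: [0.4567, 0.3005, 0.0127]
ee_rot: [3.117, 0.39, -0.0]
contact_force: [-2.1, -1.4, 7.0]
grip_width: 0.386
```

Contact (+9 N change). Opening partway, since the fully open fingers nearly span the tray. Then rising.

Request:
{"op": "apply_moves", "data": {
  "targets": [
    [0, 0, -0.7, 0, 0.5],
    [0, 0, 0, 0, 0.42],
    [0, 0, 0, 0, 0.42],
    [0, 0, 0, 0, 0.42],
    [0, 0, -15, 0, 0.42],
    [0, 0, -30, 0, 0.42],
    [0, 0, -40, 0, 0.42],
    [0, 0, -40, 0, 0.3],
    [0, 0, -20, 0, 0],
    [0, 0, 0, 0, 0]
  ],
  "squeeze": 40
}}

```text
t: 12.65
position: [0.4597, 0.302, 0.1629]
ee_rot: [-3.114, -0.39, -0.016]
contact_force: [-0.0, 0.2, 0.2]
grip_width: 0.992
```

Run:
```python
from h import *
from go import go
p,im=snap("wrist","w5.png")
m,c=blob(im,(3,150,80),(16,255,255)); print("orange wrist",cv2.boundingRect(c),rect(p,c,.035))
p,im=snap("top")
m,c=blob(im,(3,150,80),(12,255,255),(195,180,290,300))
print("orange top",None if c is None else (cv2.boundingRect(c),rect(p,c,.035)))
yaw=np.radians(-16.6); b=np.array([.4541,-.2624])-.002*np.array([np.cos(yaw),np.sin(yaw)]);print(b)
go(b[0],b[1],.14,yaw)
```

```text
orange wrist (271, 38, 88, 163) (array([530.2, 318. ]), array([102.6,  55.1]), 14.3)
orange top ((251, 231, 2, 2), (array([525.5, 292.3]), array([3.3, 0. ]), -135.0))
[ 0.45218335 -0.26182862]
t 12.75 pos [0.4567 0.3005 0.158 ] yaw 0.2488 tilt [ 0.001  0.001 -1.   ] F [-0.7 -0.9 -0.3] w 1.001
shift mm [-142.9  543.9   17.7] turn 0.5386 norm 562.7
```

View pics/w5.png

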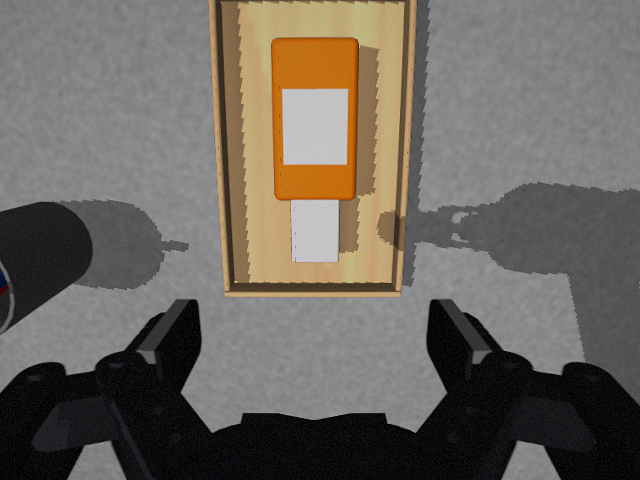

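The orange cartridge lies flat in the tray at (271–359, 38–262), centred and released. Moving over the blue tail.

Request:
{"op": "apply_moves", "data": {
  "targets": [
    [-6, 23, 0, 0, 0],
    [-11, 42, 0, 0, 0],
    [-12, 46, 0, 0, 0],
    [-12, 46, 0, 0, 0],
    [-12, 46, 0, 0, 0],
    [-12, 46, 0, 0, 0],
    [-12, 46, 0, 0, 0],
    [-12, 46, 0, 0, 0],
    [-12, 46, 0, 0, 0],
    [-12, 46, 0, 0, 0]
  ]
}}

```text
t: 13.75
position: [0.4519, -0.1482, 0.1553]
ee_rot: [-3.115, -0.389, 0.005]
contact_force: [1.3, -0.4, -0.3]
grip_width: 1.002
```

Request:
{"op": "apply_moves", "data": {
  "targets": [
    [-12, 46, 0, 0, 0],
    [-12, 44, 0, 0, 0],
    [-6, 21, 0, 0, 0],
    [0, 0, 0, 0.14, 0],
    [0, 0, 0, 0.14, 0],
    [0, 0, 0, 0.14, 0],
    [0, 0, 0, 0.12, 0],
    [0, 0, 0, 0, 0],
    [0, 0, 0, 0, 0]
  ]
}}

```text
t: 14.65
position: [0.4511, -0.2613, 0.1558]
ee_rot: [-3.107, 0.452, 0.004]
contact_force: [0.2, -0.6, -0.6]
grip_width: 0.999
```

Run:
```python
from h import *
from go import go
p,im=snap("wrist","w6.png")
m,c=blob(im,(108,130,50),(130,255,255)); print("blue body",cv2.boundingRect(c),rect(p,c,.034))
x,y,w,h=cv2.boundingRect(c)
m,c=blob(im,(0,0,170),(180,45,255),(x-40,y+h-4,x+w+40,min(479,y+h+90))); print("tail",cv2.boundingRect(c),rect(p,c,.032))
go(.4522,-.2618,.012,np.radians(-16.6))
```

```text
blue body (270, 23, 91, 171) (array([ 525.3, -285.2]), array([ 55.4, 103.7]), 72.8)
tail (289, 192, 50, 64) (array([ 454.7, -263.5]), array([33.1, 44.5]), 73.0)
t 14.7 pos [ 0.4513 -0.2615  0.1561] yaw -0.289 tilt [-0.002  0.001 -1.   ] F [0.8 0.  0.2] w 0.999
shift mm [  1.3   0.2 144.1] turn 0.0007 norm 144.1
```

View pics/w6.png

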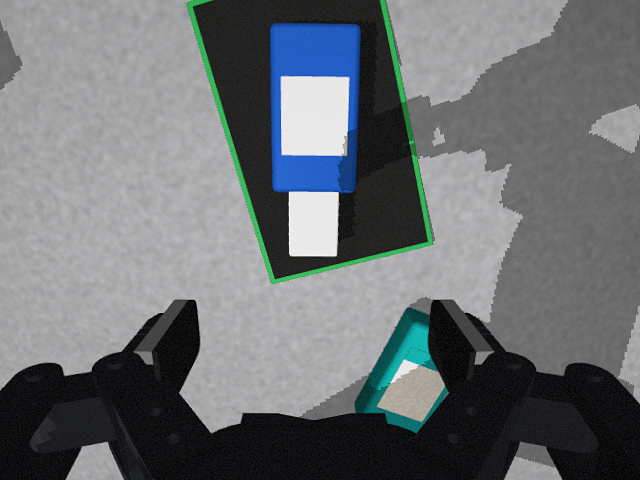

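The wrist view shows the blue cartridge (270–361, 23–192) with its white tail (289–339, 192–256) between the jaws. The turquoise one is lower right and clear. Descending.

Request:
{"op": "apply_moves", "data": {
  "targets": [
    [0.5, 1, 20, 0.008, 0],
    [0, 0, 35, 0, 0],
    [0, 0, 38, 0, 0],
    [0, 0, 30, 0, 0],
    [0, 0, 15, 0, 0],
    [0, 0, 5, 0, 0],
    [0, 0, 0, 0, 0],
    [0, 0, 0, 0, 0.4]
  ]
}}

```text
t: 15.5
position: [0.453, -0.2637, 0.0152]
ee_rot: [3.106, -0.467, 0.003]
contact_force: [-0.1, -0.5, 0.8]
grip_width: 0.858
```

Request:
{"op": "apply_moves", "data": {
  "targets": [
    [0, 0, 0, 0, 0.7],
    [0, 0, 0, 0, 1],
    [0, 0, 0, 0, 1],
    [0, 0, 0, 0, 1],
    [0, 0, 0, 0, 1],
    [0, 0, 0, 0, 1],
    [0, 0, 0, 0, 1]
  ],
  "squeeze": 90
}}

```text
t: 16.2
position: [0.4532, -0.2639, 0.0157]
ee_rot: [3.105, -0.468, 0.004]
contact_force: [-0.3, -0.3, 6.1]
grip_width: 0.389
```

```bash
python3 go.py .4515 -.2625 .012 -.297
```

```text
t 16.2 pos [ 0.4532 -0.2639  0.0157] yaw -0.2991 tilt [ 0.002 -0.002 -1.   ] F [-0.3 -0.3  6.1] w 0.389
shift mm [-2.  -0.8  3.7] turn -0.0021 norm 4.3
```

Request:
{"op": "apply_moves", "data": {
  "targets": [
    [0, 0, -4, 0, 1],
    [0, 0, -8, 0, 1],
    [0, 0, -12, 0, 1],
    [0, 0, -10, 0, 1],
    [0, 0, -2, 0, 1],
    [0, 0, 0, -0.07, 1],
    [0, 0, 0, -0.12, 1],
    [0, 0, 0, -0.12, 1],
    [0, 0, 0, -0.098, 1],
    [0, 0, 0, 0, 1]
  ]
}}

```text
t: 17.2
position: [0.4521, -0.263, 0.0503]
ee_rot: [-3.137, -0.171, 0.0]
contact_force: [0.8, -0.0, -1.1]
grip_width: 0.377
```

```bash
python3 go.py .4531 -.026 .05 .109
python3 - <<'E'
from h import *
p,im=snap("wrist","w7.png")
m,c=blob(im,(108,130,50),(130,255,255)); print("blue body",cv2.boundingRect(c))
E
```

```text
t 17.2 pos [ 0.4521 -0.263   0.0503] yaw 0.1086 tilt [-0.  0. -1.] F [ 0.8 -0.  -1.1] w 0.377
shift mm [  26.7 -235.5    0.3] turn -0.0004 norm 237.0
blue body (209, 0, 199, 272)
```

Request:
{"op": "apply_moves", "data": {
  "targets": [
    [2, -20, 0, 0, 1],
    [4, -35, 0, 0, 1],
    [5, -42, 0, 0, 1],
    [5, -42, 0, 0, 1],
    [5, -42, 0, 0, 1],
    [4, -34, 0, 0, 1],
    [2, -20, 0, 0, 1],
    [0, 0, 0, 0, 1],
    [0, 0, 0, 0, 1]
  ]
}}

```text
t: 18.15
position: [0.4537, -0.0265, 0.0505]
ee_rot: [3.136, 0.171, 0.001]
contact_force: [-0.6, -0.7, -1.9]
grip_width: 0.383
```

Run:
```python
from h import *
from go import go
go(.4531,-.026,.023,.109)
p,im=snap("top","t2.png")
m,c=blob(im,(108,120,50),(130,255,255),(340,180,430,270)); print("blue top",cv2.boundingRect(c),rect(p,c,.068))
p,im=snap("scene","s2.png")
cv2.imwrite("pics/s2c.png",cv2.resize(im[180:360,160:340,::-1],None,fx=3,fy=3,interpolation=cv2.INTER_CUBIC))
```

```text
t 18.15 pos [ 0.4537 -0.0265  0.0505] yaw 0.109 tilt [ 0.    -0.001 -1.   ] F [-0.6 -0.7 -1.9] w 0.383
shift mm [-0.5 -0.6 27.5] turn -0.0 norm 27.5
blue top (373, 206, 26, 34) (array([543.1, -15. ]), array([72.8, 54.6]), 7.0)
```

View pics/s2c.png

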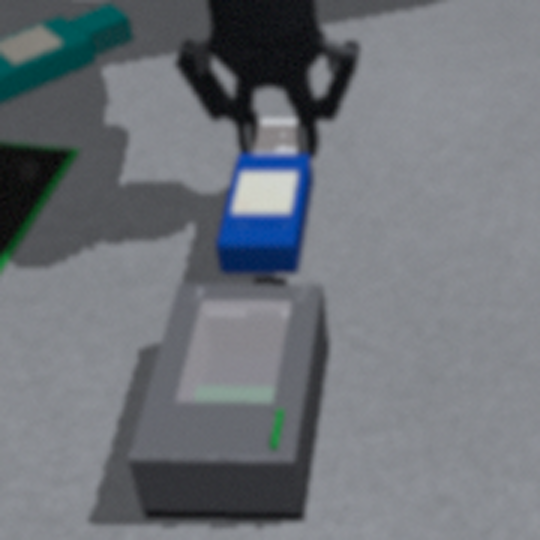

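The blue cartridge lies in line with the slot, nose about 30 mm short of the mouth, and the carriage edge is visible at its outer position. Lowering and inserting.

Request:
{"op": "apply_moves", "data": {
  "targets": [
    [0, -0.5, 10, 0, 1],
    [0, 0, 12, 0, 1],
    [0, 0, 5, 0, 1],
    [0, 0, 0, 0, 1],
    [8, 0, 0, 0, 1],
    [10, 0, 0, 0, 1],
    [10, 0, 0, 0, 1],
    [10, 0, 0, 0, 1],
    [8, 0, 0, 0, 1],
    [0, 0, 0, 0, 1]
  ]
}}

```text
t: 19.25
position: [0.5004, -0.0209, 0.0233]
ee_rot: [3.137, 0.172, 0.001]
contact_force: [0.4, -0.1, -1.7]
grip_width: 0.378
```

```bash
python3 go.py .5858 -.0115 .0217 .109
```

```text
t 19.25 pos [ 0.5004 -0.0209  0.0233] yaw 0.1094 tilt [ 0.001 -0.    -1.   ] F [ 0.4 -0.1 -1.7] w 0.378
shift mm [85.9 -0.1  1.7] turn 0.0004 norm 86.0
```

Request:
{"op": "apply_moves", "data": {
  "targets": [
    [8, 0, 0, 0, 1],
    [10, 0, 0, 0, 1],
    [10, 0, 0, 0, 1],
    [10, 0, 0, 0, 1],
    [8, 0, 0, 0, 1],
    [0, 0, 1, 0, 1],
    [0, 0, 0, 0, 1]
  ]
}}

```text
t: 19.95
position: [0.5452, -0.016, 0.0222]
ee_rot: [3.137, 0.171, 0.0]
contact_force: [0.5, -0.5, -1.8]
grip_width: 0.38
```

```bash
python3 go.py .5858 -.0115 .0217 .109
```

```text
t 19.95 pos [ 0.5452 -0.016   0.0222] yaw 0.109 tilt [ 0. -0. -1.] F [ 0.5 -0.5 -1.8] w 0.38
shift mm [40.9 -0.1  0.5] turn -0.0 norm 40.9
```

Request:
{"op": "apply_moves", "data": {
  "targets": [
    [4, 0, 0, 0, 1],
    [4, 0, 0, 0, 1],
    [4, 0, 0, 0, 1],
    [4, 0, 0, 0, 1],
    [4, 0, 0, 0, 1],
    [4, 0, 0, 0, 1],
    [4, 0, 0, 0, 1],
    [0, 0, 0, 0, 1]
  ]
}}

```text
t: 20.75
position: [0.5709, -0.013, 0.0218]
ee_rot: [-3.137, -0.17, 0.008]
contact_force: [-5.7, -0.4, 1.1]
grip_width: 0.381
```

```bash
python3 go.py .5858 -.0115 .0217 .109
```

```text
t 20.75 pos [ 0.5709 -0.013   0.0218] yaw 0.1086 tilt [-0.005  0.    -1.   ] F [-5.7 -0.4  1.1] w 0.381
shift mm [15.   0.1  0.1] turn -0.0004 norm 15.0
```

Pushing the carriage at 5.7 N. Continuing.

Request:
{"op": "apply_moves", "data": {
  "targets": [
    [3, 0, 0, 0, 1],
    [3, 0, 0, 0, 1],
    [3, 0, 0, 0, 1],
    [3, 0, 0, 0, 1],
    [2, 0, 0, 0, 1],
    [0, 0, 0, 0, 1]
  ]
}}

```text
t: 21.35
position: [0.5837, -0.0115, 0.0217]
ee_rot: [-3.136, -0.17, 0.011]
contact_force: [-8.8, -0.5, 4.9]
grip_width: 0.38
```

```bash
python3 go.py .5858 -.0115 .0217 .109
```

```text
t 21.35 pos [ 0.5837 -0.0115  0.0217] yaw 0.1086 tilt [-0.007  0.    -1.   ] F [-8.8 -0.5  4.9] w 0.38
shift mm [2.1 0.2 0. ] turn -0.0004 norm 2.1
```

Request:
{"op": "apply_moves", "data": {
  "targets": [
    [1, 0, 0, 0, 1],
    [1, 0, 0, 0, 1],
    [1, 0, 0, 0, 1],
    [1, 0, 0, 0, 1],
    [0, 0, 0, 0, 1]
  ]
}}

```text
t: 21.85
position: [0.585, -0.0113, 0.0217]
ee_rot: [-3.136, -0.171, 0.021]
contact_force: [-16.7, -3.0, 10.0]
grip_width: 0.383
```

```bash
python3 go.py .5858 -.0115 .0217 .109
```

```text
t 21.85 pos [ 0.585  -0.0113  0.0217] yaw 0.1088 tilt [-0.013 -0.    -1.   ] F [-16.7  -3.   10. ] w 0.383
shift mm [ 0.8  0.2 -0. ] turn -0.0002 norm 0.8
```

At the stop: 16.7 N, and 4 mm commanded gave 1.3 mm. Easing back to the held position.

Request:
{"op": "apply_moves", "data": {
  "targets": [
    [-2, 0, 0, 0, 1],
    [-2, 0, 0, 0, 1],
    [-3, 0, 0, 0, 1],
    [-3, 0, 0, 0, 1],
    [-2, 0, 0, 0, 1],
    [0, 0, 0, 0, 1]
  ]
}}

```text
t: 22.45
position: [0.5779, -0.0123, 0.022]
ee_rot: [-3.137, -0.171, 0.003]
contact_force: [-5.1, -0.1, 0.2]
grip_width: 0.382
```

```bash
python3 go.py .5761 -.0123 .0217 .109
```

```text
t 22.45 pos [ 0.5779 -0.0123  0.022 ] yaw 0.1087 tilt [-0.002  0.    -1.   ] F [-5.1 -0.1  0.2] w 0.382
shift mm [-1.7 -0.2  0.3] turn -0.0003 norm 1.8
```

Request:
{"op": "apply_moves", "data": {
  "targets": [
    [-1, 0, 0, 0, 1],
    [-1, 0, 0, 0, 1],
    [-0.5, 0, 0, 0, 1],
    [0, 0, 0, 0, 1],
    [0, 0, 0, 0, 1]
  ]
}}

```text
t: 22.95
position: [0.576, -0.0126, 0.0221]
ee_rot: [-3.137, -0.171, 0.001]
contact_force: [-3.6, -1.0, -2.6]
grip_width: 0.382
```

```bash
python3 go.py .5761 -.0123 .0217 .109
```

```text
t 22.95 pos [ 0.576  -0.0126  0.0221] yaw 0.1089 tilt [-0.001  0.    -1.   ] F [-3.6 -1.  -2.6] w 0.382
shift mm [ 0.1 -0.3  0.4] turn -0.0001 norm 0.5
```

Held position reached. Releasing and rising.

Request:
{"op": "apply_moves", "data": {
  "targets": [
    [0, 0, 0, 0, 0.6],
    [0, 0, 0, 0, 0.3],
    [0, 0, 0, 0, 0.2],
    [0, 0, 0, 0, 0.2],
    [0, 0, -15, 0, 0.2],
    [0, 0, -30, 0, 0.2],
    [0, 0, -40, 0, 0],
    [0, 0, -40, 0, 0],
    [0, 0, 0, 0, 0],
    [0, 0, 0, 0, 0]
  ]
}}

```text
t: 23.95
position: [0.5779, -0.0129, 0.1503]
ee_rot: [3.136, 0.171, 0.009]
contact_force: [-0.9, 0.2, -0.8]
grip_width: 0.999
```

Request:
{"op": "apply_moves", "data": {
  "targets": [
    [-30, 0, -10, 0, 0],
    [-45, 0, 0, 0, 0],
    [-45, 0, 0, 0, 0],
    [0, 0, 0, 0, 0],
    [0, 0, 0, 0, 0],
    [0, 0, 0, 0, 0]
  ]
}}

```text
t: 24.55
position: [0.458, -0.0258, 0.1575]
ee_rot: [3.137, 0.171, 0.002]
contact_force: [1.2, -0.1, -1.2]
grip_width: 1.003
```

Run:
```python
from h import *
from go import go
go(.5,-.0123,.15,.109)
a=cv2.imread("pics/w5.png")
p,im=snap("wrist","w8.png")
m,c=blob(im,(0,0,195),(180,40,255),(220,0,420,275)); print("tail?",cv2.boundingRect(c),rect(p,c,.038))
m,c=blob(im,(108,130,50),(130,255,255)); print("blue",None if c is None else (cv2.boundingRect(c),rect(p,c,.04)))
s,ims=snap("scene","s3.png"); t,imt=snap("top","t3.png")
m,c=blob(imt,(0,0,150),(180,70,255),(370,196,400,230)); print("tail top",cv2.boundingRect(c),rect(t,c,.038))
m,c=blob(imt,(3,120,80),(16,255,255),(200,185,285,295)); print("orange",cv2.boundingRect(c),rect(t,c,.035))
cv2.imwrite("pics/fin.png",np.hstack([cv2.resize(ims[180:360,160:340,::-1],(400,400)),cv2.resize(imt[100:250,340:490,::-1],(400,400))]))
```

```text
t 24.55 pos [ 0.458  -0.0258  0.1575] yaw 0.1087 tilt [ 0.001 -0.    -1.   ] F [ 1.2 -0.1 -1.2] w 1.003
shift mm [43.3 -8.9  7.5] turn -0.0003 norm 44.8
tail? (286, 38, 53, 41) (array([566.4, -14.5]), array([23.1, 31.6]), 6.1)
blue ((267, 0, 18, 13), (array([593. ,   9.9]), array([ 6.7, 10. ]), 5.7))
tail top (377, 199, 14, 21) (array([576.7, -11.5]), array([30.1, 46.5]), 89.9)
orange (225, 206, 33, 49) (array([529.2, 317.7]), array([104.4,  56.8]), 14.4)
```

View pics/fin.png

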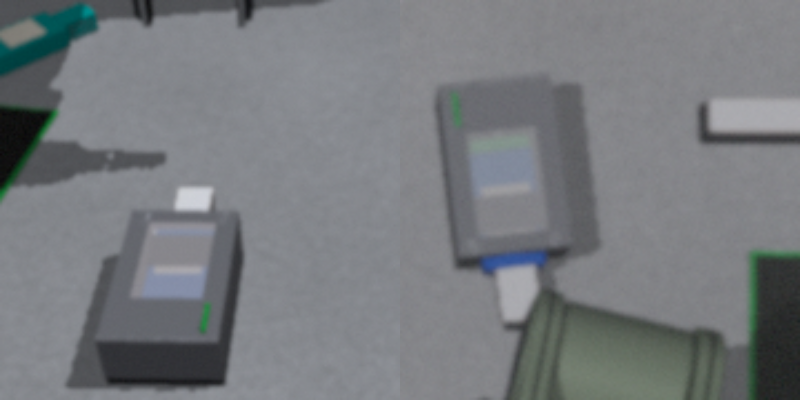

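The final view shows the blue cartridge held in the dock. Its tail is at (576.7, −11.5) mm, against (576.4, −11.8) mm for the held orange one, and the green carriage edge is back where it started. The orange one is still in the tray. Handing in.

```bash
python3 -c "
from workcell import manip
print(manip.finish_job())"
```

```text
the job is handed in; nothing more can be done
None
```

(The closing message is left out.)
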